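Pack the last two turned feet into the round tin

TASK

Pack the two turned wooden feet that stand on the bench into the round steel tin with the other five, so that all seven stand upright on its floor, tenons up, one in the middle and six close round it. The five in the tin have spread out and no gap is wide enough: slide them round to make room, without lifting any of them out. Set the two new ones down rather than dropping them, and leave the tin, the wax jar, the bobbin and the brush where they are.

Things in the scene. Friction and masses are not known exactly. Their poses are not given: they have to be found in the camera images.
- tin: round open steel tin, loose on the bench, 0.9 kg, 147 mm inside diameter, 156 mm over the rim, 44 mm high, inner floor 4 mm up; origin: centre of its underside, z up. Seven feet just fit (outer centres 49 mm from its axis; spare: 1.5 mm radially, 10 mm in all round the ring). The feet in it end 46 mm above the bench (tenons 86 mm).
- foot1: turned beech furniture foot, all seven alike: cylinder 48 mm diameter, 42 mm high (1 mm chamfers), with a round tenon 20 mm diameter, 40 mm long on its top (82 mm overall), 65 g; origin: centre of its underside, z along its axis to the tenon. In the tin at the start: one of five, any of which may be the middle one, the other four spread evenly round it by the wall; it slides on the floor, but a push on the tenon alone can tip it.
- foot2: turned beech furniture foot, all seven alike: cylinder 48 mm diameter, 42 mm high (1 mm chamfers), with a round tenon 20 mm diameter, 40 mm long on its top (82 mm overall), 65 g; origin: centre of its underside, z along its axis to the tenon. In the tin at the start: one of five, any of which may be the middle one, the other four spread evenly round it by the wall; it slides on the floor, but a push on the tenon alone can tip it.
- foot3: turned beech furniture foot, all seven alike: cylinder 48 mm diameter, 42 mm high (1 mm chamfers), with a round tenon 20 mm diameter, 40 mm long on its top (82 mm overall), 65 g; origin: centre of its underside, z along its axis to the tenon. In the tin at the start: one of five, any of which may be the middle one, the other four spread evenly round it by the wall; it slides on the floor, but a push on the tenon alone can tip it.
- foot4: turned beech furniture foot, all seven alike: cylinder 48 mm diameter, 42 mm high (1 mm chamfers), with a round tenon 20 mm diameter, 40 mm long on its top (82 mm overall), 65 g; origin: centre of its underside, z along its axis to the tenon. In the tin at the start: one of five, any of which may be the middle one, the other four spread evenly round it by the wall; it slides on the floor, but a push on the tenon alone can tip it.
- foot5: turned beech furniture foot, all seven alike: cylinder 48 mm diameter, 42 mm high (1 mm chamfers), with a round tenon 20 mm diameter, 40 mm long on its top (82 mm overall), 65 g; origin: centre of its underside, z along its axis to the tenon. In the tin at the start: one of five, any of which may be the middle one, the other four spread evenly round it by the wall; it slides on the floor, but a push on the tenon alone can tip it.
- foot6: turned beech furniture foot, all seven alike: cylinder 48 mm diameter, 42 mm high (1 mm chamfers), with a round tenon 20 mm diameter, 40 mm long on its top (82 mm overall), 65 g; origin: centre of its underside, z along its axis to the tenon. One of the two still standing upright on the bench, outside the tin.
- foot7: turned beech furniture foot, all seven alike: cylinder 48 mm diameter, 42 mm high (1 mm chamfers), with a round tenon 20 mm diameter, 40 mm long on its top (82 mm overall), 65 g; origin: centre of its underside, z along its axis to the tenon. One of the two still standing upright on the bench, outside the tin.
- wax_jar: bystander: round amber glass jar with a dark lid, 60 mm diameter, 55 mm high; origin: centre of its underside
- bobbin: bystander: waisted wooden bobbin without tenon, 48 mm diameter, 68 mm high; origin: centre of its underside
- bench_brush: bystander: flat wax brush 200 mm long, 42 mm wide, 20 mm thick, with a wooden handle, lying beyond the tin; origin: on its underside at mid-length
Things that resemble listed ones, but are neither listed nor needed, are in the scene too. What is shaped like the foot6 but green or purple is not meant.

How it is judged:
By the outcome, as a careful person would: the job done as asked, in the order asked, and still so for the second after the job is handed in, with the robot touching nothing.
It also fails if it takes over 69 s, if anything falls off the work surface, if the arm or the gripper's body presses on something with over 40 N, if the wrist force passes 120 N, or if a joint passes its speed limit or range.

ROBOT

A 6-joint arm with a two-finger parallel gripper is mounted at the origin on the work surface. World frame = base frame: x ahead of the robot, y to its left, z up, the work surface at z = 0. Lengths are in m, angles in degrees, forces in N, time in s.
With the tool pointing down it reaches from about 0.4 to 0.825 m from the base axis. Payload 7 kg.
Tool frame: the origin (TCP) lies midway between the tips of the shut fingers; the grasp point (between the pads) lies r.grip_depth behind it (r.grip_depth is the distance from the TCP to the grasp point, in m); z points along the fingers, y is the direction in which the jaws open and shut (so a half turn about z gives the same grasp; the last joint's range is limited). The gripper opens to 88 mm and grips with 3 to 60 N. Pads are 19 mm wide; open, the fingers measure 130 mm over their backs; the gripper's body (78 mm by 193 mm) begins 47 mm behind the grasp point.
Start: joints at [-47.435, 20.546, 0.682, 0, -70.136, -16.507], TCP at [0.296, -0.606, 0.227] pointing down, gripper open.
Joint ranges: [-176.03, 176.03], [-82.01, 121.73], [-58.28, 71.71], [-173.87, 95.51], [-174.79, -0.11], [-173.66, 173.66]. Speed limits (degrees/s): [136.94, 136.94, 172.46, 180, 180, 180].

INTERFACE

Orientations are given as [roll, pitch, yaw] about the fixed x, y, z axes, in that order (R = Rz(yaw) Ry(pitch) Rx(roll)).
In Python, from plant import r, imaging, close_job gives the robot as it stands.
- The arm moves only by the tool step_arm, never from a script. Its argument "commands" is a list of rows, each a list of 2 entries, a list of its own where there are three numbers: the shift along the tool's x, y, z in mm, then the turn about the tool's z in degrees. In form: [[[x, y, z], twist], ...]. A call has 1 to 20 rows; each row shifts and turns the commanded pose from where the row before left it, along the tool's axes as they then stand; what a row does not reach is not made up. A row lasts 1/8 s, in which the tool goes at most 62.5 mm and 10.7 degrees, less where a joint would pass 70% of its speed; a pose out of reach is approached as far as the arm can. A call with a gripper value outside its range is refused whole. "gripper" is the closure, from 0 (fully open) to 1 (shut), set as the call begins (left out, the last holds). The fingers move at their own pace and stop on an object; "grip_force" is the grip in N (left out, the last holds). Time passes only in rows, so rows that do not move let the fingers close. It gives the time, the measured TCP pose, the force and the opening at its end, in the units of the state.
- r.get_state(): the state, without advancing time (a new reading comes with each control period).
- imaging.capture(name): name is "side" or "top" or "wrist"; returns a dict with "img" (420x560x3 uint8, red, green, blue), "z_map" (420x560 float32, m along the optical axis (not along the pixel's ray), 0 where there is no reading), "vfov" (degrees; the focal length in pixels is half the picture's height over the tangent of half this angle, whatever the lens; pixels are square), "cx", "cy" (the principal point, pixels), "extrinsics" (4x4, takes a point from camera to world coordinates); the wrist camera has in their place "T_tool_cam" (4x4, takes a point from camera to tool coordinates, whose origin is the TCP and whose axes are the flange's). Camera axes: x right, y down, z forward; pixel columns grow to the right and rows downward; lengths in m; the calibration is good to about 2 mm. A picture is of the moment at which its call begins: read the wrist's pose just before it.
- close_job(): hands the job in, once; it reports no verdict.
The state is a dict: "time_s": time; "joints": joint angles; "qd": joint speeds; "joint_torque": joint torques, N m; "tcp_pos": TCP position; "eef_rot": TCP orientation; "contact_force": force on the tool from outside, world axes, zero at the start; "moment": the same for the moment, N m; "gripper_width": finger opening in m.
Only numpy, scipy, OpenCV 4.12 (cv2) and the standard library are available. Lean on these libraries where they do the work, as an engineer would, in place of code of your own. Each camera call takes 0.05 s, during which the arm holds its last target.

## Working session

There is one attempt and no reset: what is moved stays moved. The work goes in short steps, Python scripts to look and compute and a tool call to move; the robot and the scene stay as the last step left them, time stands still between calls to the robot, and variables do not carry over. Pictures are saved under pics/ and viewed, and the job is handed in when it is done.

Besides the shell and the picture viewer there is one more tool, called after ">>>" by a JSON object that holds its "name" and its "arguments". step_arm: Moves the arm, as the interface text tells. Its arguments: {"type":"object","properties":{"commands":{"type":"array","items":{"type":"array"}},"gripper":{"type":"number"},"grip_force":{"type":"number"}},"required":["commands"]}

```bash
ls; mkdir -p pics
python3 - <<'E'
from plant import r, imaging
import cv2,numpy as np
print(r.get_state(), r.grip_depth)
for n in ("top","side","wrist"):
    c=imaging.capture(n); cv2.imwrite(f"pics/{n}0.png",c["img"][:,:,::-1]); np.savez(f"{n}0.npz",**c)
    print(n,c["vfov"],c["cx"],c["cy"],c.get("extrinsics",c.get("T_tool_cam")).round(3).tolist())
E
```

```text
pics
{'time_s': 0.0, 'joints': array([-4.74350088e+01,  2.05919713e+01,  6.32803849e-01, -1.90371690e-02,
       -7.01350050e+01, -1.65064473e+01]), 'qd': array([-0.03986787,  0.02787533,  0.04343767,  0.03536268,  0.05951515,
        0.07618877]), 'joint_torque': array([-1.24684384e-04, -5.82724643e+01,  2.93055296e+01,  6.99744165e+00,
        6.64417574e-03, -1.48662589e-04]), 'tcp_pos': array([ 0.29626925, -0.6059602 ,  0.22561267]), 'eef_rot': array([ 1.79904624e+02, -9.60055362e-03, -1.53947932e+02]), 'contact_force': array([0.41089502, 0.85205232, 0.42494622]), 'moment': array([-0.00358531,  0.03878226, -0.04692043]), 'gripper_width': 0.0877468095389465} 0.0188
top 55.289913714575576 286.9988627613052 208.02572487289873 [[-0.022, -0.993, 0.114, 0.488], [-1.0, 0.022, -0.005, -0.02], [0.002, -0.114, -0.994, 0.884], [0.0, 0.0, 0.0, 1.0]]
side 56.214479311764016 283.79145087479554 211.96844639647477 [[-0.996, -0.034, 0.08, 0.548], [-0.086, 0.552, -0.829, 0.648], [-0.016, -0.833, -0.553, 0.483], [0.0, 0.0, 0.0, 1.0]]
wrist 70.44586117722952 280.1238067214272 207.7001769130676 [[-0.001, -0.951, -0.31, 0.085], [1.0, -0.001, -0.0, 0.0], [0.0, -0.31, 0.951, -0.159], [0.0, 0.0, 0.0, 1.0]]
```

View pics/top0.png

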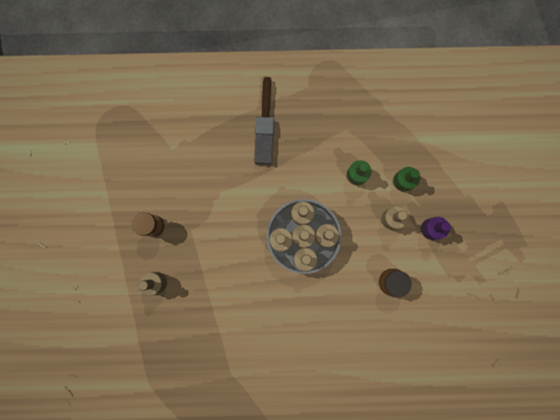

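View pics/side0.png

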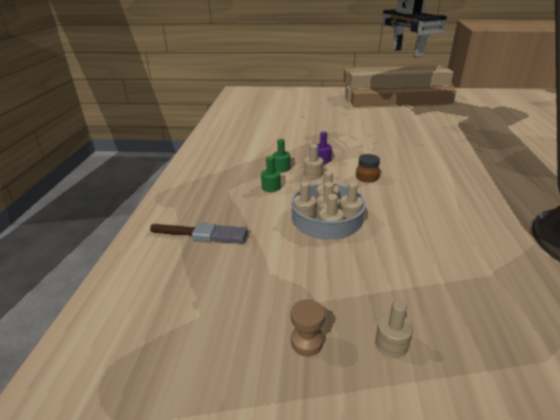

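View pics/wrist0.png

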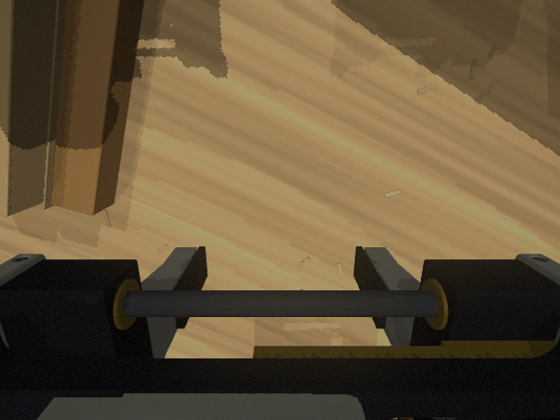

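```bash
cat > h.py <<'E'
import numpy as np,cv2
def cloud(c,pose=None):
    z=c["z_map"].astype(float);h,w=z.shape
    f=h/2/np.tan(np.radians(float(c["vfov"]))/2)
    u,v=np.meshgrid(np.arange(w),np.arange(h))
    P=np.stack([(u-c["cx"])/f*z,(v-c["cy"])/f*z,z,np.ones_like(z)],-1)
    T=c["extrinsics"] if "extrinsics" in c else pose@c["T_tool_cam"]
    return (P@np.asarray(T).T)[...,:3]
def posem(s):
    from scipy.spatial.transform import Rotation as R
    T=np.eye(4);T[:3,:3]=R.from_euler('xyz',s["eef_rot"],degrees=True).as_matrix();T[:3,3]=s["tcp_pos"];return T
def comps(P,lo,hi,c=None,mn=8):
    m=((P[...,2]>lo)&(P[...,2]<hi)&(P[...,0]>.2)&(P[...,0]<.9)).astype(np.uint8)
    n,l,st,ce=cv2.connectedComponentsWithStats(m,connectivity=4)
    for i in range(1,n):
        if st[i,4]>=mn:
            q=P[l==i]; col=c["img"][l==i].mean(0).round() if c is not None else ''
            print(st[i,4],ce[i].round(1),"mid",((q.min(0)+q.max(0))/2*1000).round(1),"mean",(q.mean(0)*1000).round(1),"ext",((q.max(0)-q.min(0))*1000).round(0)[:2],col)
E
python3 - <<'E'
import numpy as np,cv2
from h import *
c=dict(np.load("top0.npz"));P=cloud(c)
print("tenon tops");comps(P,.074,.1,c)
print("shoulders/rim");comps(P,.036,.074,c)
I=cv2.imread("pics/top0.png")
a=cv2.resize(I[150:310,240:460],None,fx=3.4,fy=3.4,interpolation=2)
cv2.imwrite("pics/crop1.png",a)
cv2.imwrite("pics/crop2.png",cv2.resize(I[195:305,120:220],None,fx=5,fy=5,interpolation=2))
E
```

```text
tenon tops
82 [362.7 167.5] mid [ 659.6 -180.5   78.7] mean [ 659.6 -180.3   80.4] ext [19. 18.] [50. 81. 43.]
79 [413.6 174.3] mid [ 643.2 -284.    79.5] mean [ 643.2 -283.5   80.2] ext [18. 20.] [44. 72. 38.]
81 [302.6 211. ] mid [573.1 -55.   82.6] mean [572.5 -55.1  84.6] ext [20. 18.] [129. 115.  86.]
83 [401.  215.7] mid [ 559.6 -253.8   79.7] mean [ 559.  -253.1   80.4] ext [19. 20.] [126. 110.  82.]
87 [444.3 226.6] mid [ 535.5 -339.5   80.5] mean [ 535.1 -339.    80.3] ext [18. 19.] [63. 35. 78.]
83 [328.3 234.6] mid [ 524.4 -105.1   82.3] mean [ 524.2 -105.    84.5] ext [18. 20.] [129. 114.  86.]
81 [303.6 235.3] mid [523.6 -55.8  81.2] mean [524.  -55.7  84.6] ext [18. 18.] [131. 116.  87.]
80 [279.6 239. ] mid [517.8  -7.7  83.8] mean [517.6  -8.   84.9] ext [20. 18.] [136. 121.  91.]
83 [305.5 259.7] mid [476.  -58.3  82.4] mean [475.6 -58.2  84.8] ext [18. 18.] [133. 119.  89.]
91 [142.8 285.5] mid [432.3 263.9  80.2] mean [432.5 263.4  80.7] ext [18. 19.] [119. 104.  79.]
shoulders/rim
312 [358.4 172.5] mid [ 659.9 -180.6   54. ] mean [ 656.9 -178.3   42.9] ext [47. 47.] [50. 78. 42.]
322 [406.6 178.5] mid [ 644.2 -283.8   55.2] mean [ 641.6 -280.    43.8] ext [46. 48.] [45. 73. 39.]
2227 [303.1 236.8] mid [524.3 -56.7  53.7] mean [522.7 -56.5  44.6] ext [154. 156.] [120. 109.  88.]
327 [394.5 217.9] mid [ 559.2 -254.1   54.6] mean [ 558.  -250.    43.2] ext [45. 48.] [121. 106.  79.]
465 [143.2 224.1] mid [555.2 271.2  61. ] mean [554.9 269.9  66.5] ext [45. 47.] [108.  85.  60.]
339 [435.5 228.3] mid [ 535.1 -338.4   54.8] mean [ 534.2 -334.7   43.9] ext [47. 46.] [62. 36. 74.]
568 [397.  283.7] mid [ 421.9 -246.6   47.8] mean [ 422.4 -245.1   53.4] ext [53. 52.] [59. 55. 50.]
343 [151.1 283.7] mid [432.4 262.8  54.9] mean [433.  259.5  43.5] ext [45. 45.] [105.  92.  69.]
```

View pics/crop1.png

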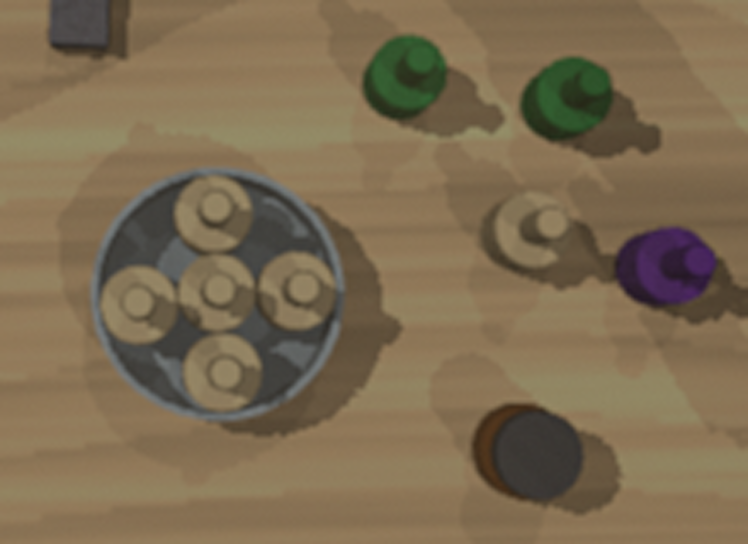

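View pics/crop2.png

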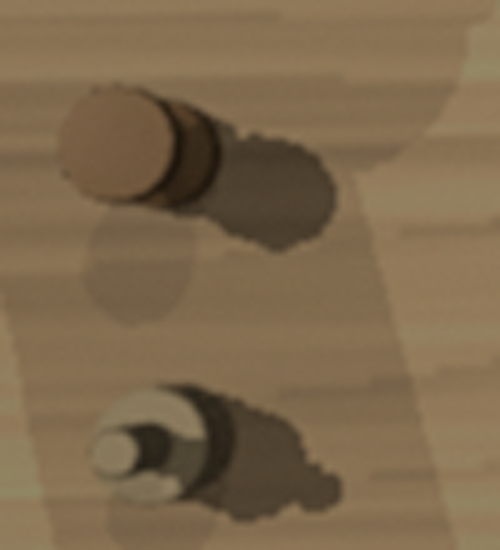

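The top view shows two beech feet outside the tin, at (397,217) and (152,284). The look-alikes are green at (360,172) and (407,179), purple at (436,228), and the waisted bobbin at (148,224), which has no tenon. The crops confirm that the two beech pieces have tenons and match the feet in the tin, so they are foot6 and foot7.

The tin is centred at about (524,-57). Its ring feet are at about 2°, 98°, 182° and 270°. I'll grip each by its tenon and slide it: a→30°, c→210°, b→90°. That leaves gaps at 150° and 330°.

```bash
cat >> h.py <<'E'
def rows(x,y,z,yaw,n,start=None,ptwist=None):
    "print rows (tool frame) for straight line from measured pose; yaw reached linearly"
    from plant import r
    s=r.get_state() if start is None else start
    p=np.array(s["tcp_pos"])*1000; y0=s["eef_rot"][2]
    d=(np.array([x,y,z])-p); dy=(yaw-y0+180)%360-180
    print("pos",p.round(1),"rot",np.round(s["eef_rot"],2),"d",d.round(1),"dyaw",round(dy,1),"t",round(s["time_s"],2),"F",np.round(s["contact_force"],1),"w",round(s["gripper_width"]*1000,1))
    out=[]
    for i in range(n):
        ps=np.radians(y0+dy*i/n); dx=d/n
        out.append([[round(dx[0]*np.cos(ps)+dx[1]*np.sin(ps),1),round(dx[0]*np.sin(ps)-dx[1]*np.cos(ps),1),round(-dx[2],1)],round(-dy/n,1)])
    print(str(out).replace(" ",""))
E
python3 -c "
from h import *
rows(573,-55,130,-178,14)"
```

```text
pos [ 296.3 -606.1  225.9] rot [ 1.7993e+02 -1.0000e-02 -1.5395e+02] d [276.7 551.1 -95.9] dyaw -24.1 t 0.15 F [0.  0.  0.3] w 87.8
[[[np.float64(-35.0),np.float64(26.7),np.float64(6.8)],np.float64(1.7)],[[np.float64(-34.2),np.float64(27.7),np.float64(6.8)],np.float64(1.7)],[[np.float64(-33.4),np.float64(28.7),np.float64(6.8)],np.float64(1.7)],[[np.float64(-32.5),np.float64(29.7),np.float64(6.8)],np.float64(1.7)],[[np.float64(-31.6),np.float64(30.7),np.float64(6.8)],np.float64(1.7)],[[np.float64(-30.7),np.float64(31.6),np.float64(6.8)],np.float64(1.7)],[[np.float64(-29.7),np.float64(32.5),np.float64(6.8)],np.float64(1.7)],[[np.float64(-28.7),np.float64(33.4),np.float64(6.8)],np.float64(1.7)],[[np.float64(-27.7),np.float64(34.2),np.float64(6.8)],np.float64(1.7)],[[np.float64(-26.7),np.float64(35.1),np.float64(6.8)],np.float64(1.7)],[[np.float64(-25.6),np.float64(35.8),np.float64(6.8)],np.float64(1.7)],[[np.float64(-24.5),np.float64(36.6),np.float64(6.8)],np.float64(1.7)],[[np.float64(-23.4),np.float64(37.3),np.float64(6.8)],np.float64(1.7)],[[np.float64(-22.3),np.float64(38.0),np.float64(6.8)],np.float64(1.7)]]
```

>>> {"name": "step_arm", "arguments": {"commands": [[[-35,27,7],2],[[-34,28,7],2],[[-33,29,7],2],[[-32,30,7],2],[[-31,31,7],2],[[-31,32,7],2],[[-30,32,7],2],[[-29,33,7],2],[[-28,34,7],2],[[-27,35,7],2],[[-26,36,7],2],[[-24,37,7],2],[[-23,37,7],0],[[-22,38,5],0],[[0,0,0],0],[[0,0,0],0]], "gripper": 0.6}}

```text
time_s: 2.15
tcp_pos: [0.5875, -0.0633, 0.1302]
eef_rot: [-180.0, -0.1, -177.9]
contact_force: [-0.5, -0.2, 0.4]
gripper_width: 0.0349
```

```bash
sed -i 's/round(dx\[0\]\*np.cos(ps)+dx\[1\]\*np.sin(ps),1)/round(float(dx[0]*np.cos(ps)+dx[1]*np.sin(ps)),1)/;s/round(dx\[0\]\*np.sin(ps)-dx\[1\]\*np.cos(ps),1)/round(float(dx[0]*np.sin(ps)-dx[1]*np.cos(ps)),1)/;s/round(-dx\[2\],1)/round(float(-dx[2]),1)/;s/round(-dy\/n,1)/round(float(-dy\/n),1)/' h.py
python3 - <<'E'
from h import *
from plant import r,imaging
rows(573,-55,130,-178,1)
s=r.get_state();c=imaging.capture("wrist");cv2.imwrite("pics/w1.png",c["img"][:,:,::-1]);P=cloud(c,posem(s));comps(P,.074,.1,c,20)
E
```

```text
pos [587.5 -63.3 130.2] rot [-1.7999e+02 -6.0000e-02 -1.7791e+02] d [-14.5   8.3  -0.2] dyaw -0.1 t 2.15 F [-0.5 -0.2  0.4] w 34.9
[[[14.1,8.8,0.2],0.1]]
912 [292.   65.8] mid [475.6 -59.5  81.3] mean [476.1 -59.8  85.8] ext [20. 19.] [180. 156. 110.]
799 [362.3 137. ] mid [517.7  -9.7  81.2] mean [517.5 -10.7  85.2] ext [20. 20.] [180. 156. 111.]
762 [219.7 141.6] mid [ 524.5 -106.9   81.6] mean [ 523.9 -105.9   85.5] ext [20. 20.] [118. 102.  71.]
711 [291.8 144.2] mid [524.2 -57.4  81.2] mean [523.9 -57.6  85.9] ext [19. 19.] [156. 135.  95.]
796 [ 17.  182.7] mid [ 559.4 -254.2   79.2] mean [ 558.5 -252.6   80.9] ext [20. 20.] [111.  96.  66.]
655 [289.5 211.1] mid [572.7 -56.9  81. ] mean [571.5 -57.   85. ] ext [19. 20.] [154. 133.  93.]
```

View pics/w1.png

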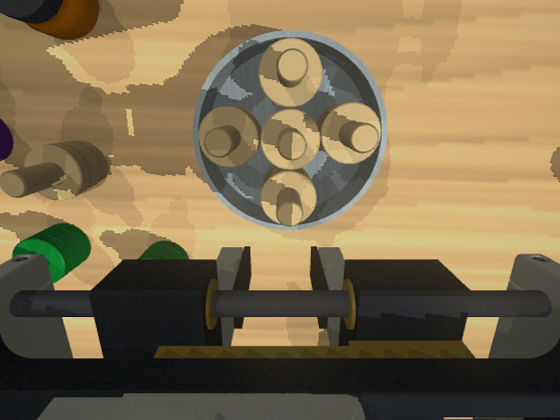

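>>> {"name": "step_arm", "arguments": {"commands": [[[14,8,0],0],[[0,0,0],0],[[0,0,20],0],[[0,0,25],0],[[0,0,25],0],[[0,0,9],0],[[0,0,0],0]]}}

```text
time_s: 3.08
tcp_pos: [0.5734, -0.0561, 0.0515]
eef_rot: [-180.0, -0.0, -177.9]
contact_force: [-0.7, 0.1, 0.2]
gripper_width: 0.0347
```

>>> {"name": "step_arm", "arguments": {"commands": [[[0,0,0],0],[[0,0,0],0],[[0,0,0],0],[[0,0,0],0]], "gripper": 1.0, "grip_force": 10}}

```text
time_s: 3.58
tcp_pos: [0.574, -0.0558, 0.0522]
eef_rot: [-180.0, 0.1, -177.9]
contact_force: [-0.5, -0.6, 4.8]
gripper_width: 0.0198
```

Run:
```python
from h import *
from plant import r,imaging
rows(573,-55,50,-178,1)
c=imaging.capture("wrist");cv2.imwrite("pics/w2.png",c["img"][:,:,::-1])
```

```text
pos [574.  -55.8  52.2] rot [-1.8000e+02  6.0000e-02 -1.7793e+02] d [-1.   0.8 -2.2] dyaw -0.1 t 3.58 F [-0.5 -0.6  4.8] w 19.8
[[[1.0,0.8,2.2],0.1]]
```

View pics/w2.png

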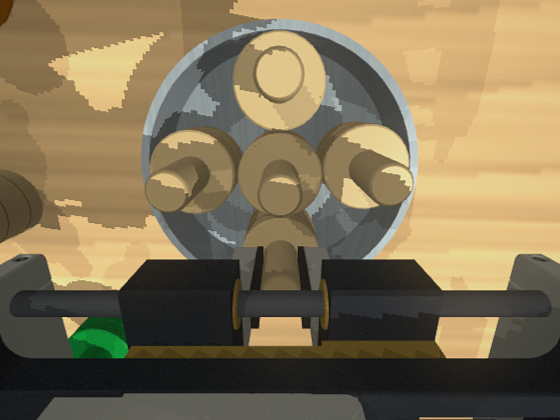

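```bash
cat >> h.py <<'E'
def arc(cx,cy,a0,a1,n,rad,yawoff=180,z=None):
    from plant import r
    s=r.get_state(); p=np.array(s["tcp_pos"])*1000; y=s["eef_rot"][2]; out=[]
    print(p.round(1),y)
    for k in range(1,n+1):
        a=a0+(a1-a0)*k/n
        t=np.array([cx+rad*np.cos(np.radians(a)),cy+rad*np.sin(np.radians(a))]); d=t-p[:2]; ps=np.radians(y)
        dy=(a+yawoff-y+180)%360-180
        out.append([[round(float(d@[np.cos(ps),np.sin(ps)]),1),round(float(d@[np.sin(ps),-np.cos(ps)]),1),0],round(float(-dy),1)])
        y=y+dy; p[:2]=t
    print(str(out).replace(" ",""),t.round(1))
E
python3 -c "
from h import *
arc(524.3,-56.9,2,30,5,49)"
```

```text
[574.1 -55.8  52.2] -177.92684443874853
[[[1.0,5.4,0],-5.5],[[0.2,4.8,0],-5.6],[[0.2,4.8,0],-5.6],[[0.2,4.8,0],-5.6],[[0.2,4.8,0],-5.6]] [566.7 -32.4]
```

>>> {"name": "step_arm", "arguments": {"commands": [[[0,0,-1],0],[[0.5,5,0],-5.5],[[0.2,5,0],-5.5],[[0.2,5,0],-5.5],[[0.2,5,0],-5.5],[[0.2,5,0],-5.5],[[0,0,0],0],[[0,0,0],0]]}}

```text
time_s: 4.62
tcp_pos: [0.5666, -0.032, 0.0523]
eef_rot: [180.0, -0.0, -150.6]
contact_force: [0.1, -0.9, 0.1]
gripper_width: 0.0197
```

Run:
```python
from h import *
from plant import r,imaging
rows(566.7,-32.4,50,-150,1)
s=r.get_state();c=imaging.capture("wrist");cv2.imwrite("pics/w3.png",c["img"][:,:,::-1]);P=cloud(c,posem(s));comps(P,.074,.1,c,20)
```

```text
pos [566.6 -32.   52.3] rot [ 1.7999e+02 -3.0000e-02 -1.5056e+02] d [ 0.1 -0.4 -2.3] dyaw 0.6 t 4.62 F [ 0.1 -0.9  0.1] w 19.7
[[[0.1,-0.4,2.3],-0.6]]
2216 [330.6  88.5] mid [475.7 -59.7  81.6] mean [475.9 -60.3  85.8] ext [20. 20.] [202. 178. 126.]
2121 [175.1 137.5] mid [ 524.5 -107.    81.3] mean [ 523.2 -105.9   85.2] ext [20. 20.] [130. 112.  78.]
1704 [276.2 192.7] mid [524.5 -57.6  81.1] mean [523.3 -58.2  85.4] ext [20. 20.] [133. 115.  81.]
1726 [371.6 228.6] mid [517.9 -10.   81.1] mean [516.9 -11.9  84.6] ext [20. 20.] [133. 115.  81.]
1992 [280.5 276.5] mid [558.2 -37.3  87. ] mean [558.7 -36.1  85. ] ext [24. 36.] [93. 85. 66.]
102 [254.7 321.9] mid [578.5 -39.   98. ] mean [577.8 -38.7  98.7] ext [8. 6.] [44. 38. 31.]
102 [306.2 321.9] mid [566.4 -17.5  98.1] mean [566.4 -18.4  98.7] ext [7. 7.] [41. 37. 31.]
```

View pics/w3.png

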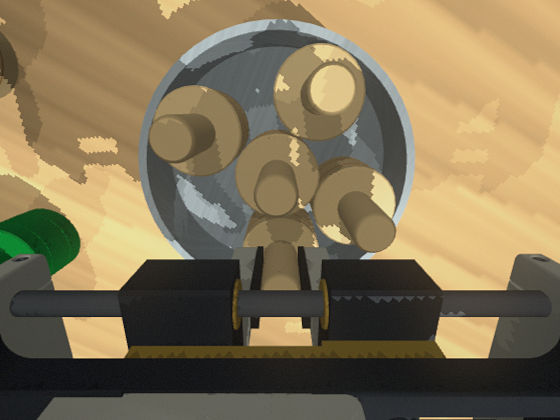

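>>> {"name": "step_arm", "arguments": {"commands": [[[0,0,0],0],[[0,0,0],0],[[0,0,0],0],[[0,0,-30],0],[[0,0,-30],0]], "gripper": 0.6}}

```text
time_s: 5.3
tcp_pos: [0.5665, -0.032, 0.113]
eef_rot: [180.0, -0.1, -150.5]
contact_force: [-0.3, -0.4, -0.5]
gripper_width: 0.0349
```

Run:
```python
from h import *
from plant import r,imaging
s=r.get_state();c=imaging.capture("wrist");cv2.imwrite("pics/w4.png",c["img"][:,:,::-1]);P=cloud(c,posem(s));comps(P,.074,.1,c,20)
rows(476,-59.2,109,-177.5,4)
```

```text
975 [314.5  96. ] mid [475.6 -59.7  81.2] mean [475.8 -60.1  85.9] ext [20. 20.] [126. 109.  77.]
954 [208.2 129.3] mid [ 524.3 -106.9   81.5] mean [ 523.5 -106.2   85.5] ext [20. 20.] [139. 121.  85.]
822 [277.6 168.2] mid [524.3 -57.5  81.4] mean [523.5 -58.   85.6] ext [20. 20.] [124. 107.  75.]
824 [345.1 194.7] mid [517.9  -9.5  81. ] mean [517.2 -11.3  85. ] ext [20. 20.] [160. 141. 101.]
747 [280.3 236.7] mid [565.4 -32.3  81. ] mean [563.8 -33.3  84.8] ext [20. 20.] [180. 160. 113.]
655 [ 32.2 243.9] mid [ 658.2 -182.2   79.1] mean [ 656.1 -181.5   80.5] ext [18. 20.] [ 19. 102.  39.]
pos [568.9 -31.8 117.5] rot [-179.86    0.26 -150.4 ] d [-92.9 -27.4  -8.5] dyaw -27.1 t 5.35 F [ 2.6 -0.4  4.3] w 35.1
[[[23.6,5.5,2.1],6.8],[[24.1,2.7,2.1],6.8],[[24.2,-0.2,2.1],6.8],[[24.0,-3.0,2.1],6.8]]
```

>>> {"name": "step_arm", "arguments": {"commands": [[[23,6,0],7],[[24,3,0],7],[[24,0,0],6.5],[[23,-3,0],6.5],[[0,0,0],0],[[0,0,0],0]]}}

```text
time_s: 6.1
tcp_pos: [0.4758, -0.0574, 0.1129]
eef_rot: [180.0, 0.1, -177.4]
contact_force: [-0.2, -0.7, -0.2]
gripper_width: 0.035
```

Run:
```python
from h import *
from plant import r,imaging
rows(475.7,-59.6,53,-178,1)
```

```text
pos [475.8 -57.4 112.9] rot [ 1.8000e+02  6.0000e-02 -1.7736e+02] d [ -0.1  -2.2 -59.9] dyaw -0.6 t 6.1 F [-0.2 -0.7 -0.2] w 35.0
[[[0.2,-2.2,59.9],0.6]]
```

>>> {"name": "step_arm", "arguments": {"commands": [[[0,-2,20],0.5],[[0,0,20],0],[[0,0,19],0],[[0,0,0],0]]}}

```text
time_s: 6.6
tcp_pos: [0.4748, -0.0596, 0.0523]
eef_rot: [-180.0, -0.2, -177.9]
contact_force: [-0.1, -0.2, 0.7]
gripper_width: 0.0351
```

>>> {"name": "step_arm", "arguments": {"commands": [[[0,0,0],0],[[0,0,0],0],[[0,0,0],0],[[0,0,0],0]], "gripper": 1.0}}

```text
time_s: 7.1
tcp_pos: [0.4757, -0.0594, 0.0542]
eef_rot: [180.0, 0.1, -177.9]
contact_force: [0.7, 0.2, 2.9]
gripper_width: 0.0199
```

Run:
```python
from h import *
from plant import r,imaging
arc(524.1,-58.3,182,211,5,48.7,0)
```

```text
[475.7 -59.4  54.2] -177.92820796300103
[[[0.1,-5.5,0],-5.7],[[-0.2,-4.9,0],-5.8],[[-0.2,-4.9,0],-5.8],[[-0.2,-4.9,0],-5.8],[[-0.2,-4.9,0],-5.8]] [482.4 -83.4]
```

>>> {"name": "step_arm", "arguments": {"commands": [[[0,0,-0.5],0],[[0,-5.5,0],-5.5],[[-0.2,-5,0],-5.5],[[-0.2,-5,0],-6],[[-0.2,-5,0],-6],[[-0.2,-4.5,0],-6],[[0,0,0],0],[[0,0,0],0]]}}

```text
time_s: 8.1
tcp_pos: [0.4817, -0.0834, 0.0542]
eef_rot: [-180.0, 0.0, -149.1]
contact_force: [1.5, -1.3, 1.0]
gripper_width: 0.0199
```

Run:
```python
from h import *
from plant import r,imaging
rows(482.4,-83.4,53,-149,1)
```

```text
pos [481.7 -83.4  54.2] rot [-1.7998e+02  2.0000e-02 -1.4906e+02] d [ 0.7  0.  -1.2] dyaw 0.1 t 8.1 F [ 1.5 -1.3  1. ] w 19.9
[[[-0.6,-0.4,1.2],-0.1]]
```

>>> {"name": "step_arm", "arguments": {"commands": [[[0,0,0],0],[[0,0,0],0],[[0,0,0],0],[[0,0,-30],0],[[0,0,-30],0],[[0,0,0],0],[[0,0,0],0]], "gripper": 0.6}}

```text
time_s: 8.98
tcp_pos: [0.4811, -0.0833, 0.1138]
eef_rot: [180.0, -0.0, -149.0]
contact_force: [-0.3, -0.3, -0.6]
gripper_width: 0.0353
```

Run:
```python
from h import *
from plant import r,imaging
s=r.get_state();c=imaging.capture("wrist");cv2.imwrite("pics/w5.png",c["img"][:,:,::-1]);P=cloud(c,posem(s));comps(P,.074,.1,c,20)
rows(517.9,-9.6,113,-83,7)
```

```text
649 [ 11.  207.1] mid [ 558.6 -253.5   79.1] mean [ 555.9 -251.3   80.2] ext [21. 18.] [146. 126.  87.]
739 [279.5 237.5] mid [481.3 -83.7  81. ] mean [479.6 -84.7  84.8] ext [20. 20.] [172. 152. 107.]
22 [215.5 256.3] mid [ 519.8 -115.5   79. ] mean [ 518.9 -115.2   77.8] ext [5. 3.] [98. 86. 61.]
114 [279.6 286.8] mid [519.4 -60.1  78.6] mean [516.8 -62.2  77.8] ext [11. 15.] [98. 85. 59.]
211 [280.4 340.8] mid [561.2 -33.9  80. ] mean [558.4 -36.5  79.1] ext [12. 17.] [79. 68. 47.]
87 [ 73.7 348.3] mid [ 655.7 -177.4   77.5] mean [ 653.7 -176.4   76.8] ext [13.  9.] [13. 62. 23.]
pos [480.8 -83.4 113.4] rot [ 1.7996e+02 -5.0000e-02 -1.4896e+02] d [37.1 73.8 -0.4] dyaw 66.0 t 9.03 F [ 0.1 -0.1 -0.9] w 35.0
[[[-10.0,6.3,0.1],-9.4],[[-10.9,4.6,0.1],-9.4],[[-11.5,2.7,0.1],-9.4],[[-11.8,0.8,0.1],-9.4],[[-11.7,-1.1,0.1],-9.4],[[-11.4,-3.0,0.1],-9.4],[[-10.8,-4.8,0.1],-9.4]]
```

View pics/w5.png

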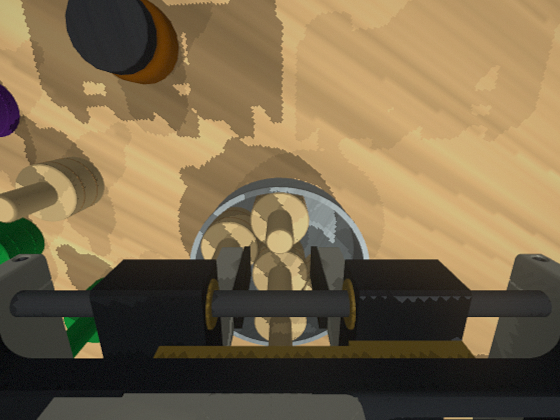

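>>> {"name": "step_arm", "arguments": {"commands": [[[-10,6.3,0],-9.4],[[-11,4.6,0],-9.4],[[-11.5,2.7,0],-9.4],[[-11.8,0.8,0],-9.4],[[-11.7,-1,0],-9.4],[[-11.4,-3,0],-9.4],[[-10.8,-4.8,0],-9.4],[[0,0,0],0],[[0,0,0],0]]}}

```text
time_s: 10.15
tcp_pos: [0.518, -0.0098, 0.1134]
eef_rot: [179.9, -0.0, -83.3]
contact_force: [-0.6, -0.0, -1.1]
gripper_width: 0.0349
```

Run:
```python
from h import *
from plant import r,imaging
rows(517.9,-9.6,54,-83,1)
s=r.get_state();c=imaging.capture("wrist");cv2.imwrite("pics/w6.png",c["img"][:,:,::-1]);P=cloud(c,posem(s));comps(P,.074,.1,c,20)
```

```text
pos [518.   -9.8 113.4] rot [ 1.7991e+02 -1.0000e-02 -8.3350e+01] d [ -0.1   0.2 -59.4] dyaw 0.3 t 10.15 F [-0.6 -0.  -1.1] w 34.9
[[[-0.2,0.1,59.4],-0.3]]
981 [288.2  87. ] mid [ 524.4 -107.2   83.1] mean [ 524.5 -107.2   86. ] ext [20. 20.] [132. 115.  81.]
931 [351.5 136. ] mid [481.5 -83.7  81.3] mean [482.6 -84.1  85.4] ext [20. 20.] [128. 111.  78.]
822 [278.7 169. ] mid [524.4 -57.9  81.3] mean [524.5 -58.8  85.5] ext [20. 20.] [130. 113.  79.]
827 [213.3 199. ] mid [565.7 -32.5  81.2] mean [564.8 -34.1  84.9] ext [20. 20.] [161. 146. 104.]
746 [280.2 237. ] mid [518.  -10.1  81. ] mean [518.2 -12.2  84.7] ext [20. 20.] [168. 147. 105.]
```

>>> {"name": "step_arm", "arguments": {"commands": [[[0,0,20],0],[[0,0,20],0],[[0,0,19],0],[[0,0,0],0]]}}

```text
time_s: 10.7
tcp_pos: [0.5173, -0.0102, 0.0539]
eef_rot: [179.8, -0.0, -83.3]
contact_force: [0.1, 0.7, 1.1]
gripper_width: 0.0353
```

>>> {"name": "step_arm", "arguments": {"commands": [[[0,0,0],0],[[0,0,0],0],[[0,0,0],0],[[0,0,0],0]], "gripper": 1.0}}

```text
time_s: 11.2
tcp_pos: [0.519, -0.0094, 0.0557]
eef_rot: [-179.9, 0.0, -83.1]
contact_force: [-1.7, 0.1, 5.4]
gripper_width: 0.0196
```

Run:
```python
from h import *
from plant import r,imaging
arc(524.1,-58.3,97,91.8,2,48.8,180)
```

```text
[519.   -9.4  55.7] -83.13568711845355
[[[0.4,-1.3,0],2.5],[[0.1,-2.2,0],2.6]] [522.6  -9.5]
```

>>> {"name": "step_arm", "arguments": {"commands": [[[0,0,-1],0],[[0.2,-2,0],2.5],[[0.1,-2.2,0],2.5],[[0,0,0],0],[[0,0,0],0]]}}

```text
time_s: 11.82
tcp_pos: [0.5226, -0.0094, 0.0559]
eef_rot: [180.0, -0.0, -88.1]
contact_force: [0.2, -0.7, 0.2]
gripper_width: 0.0195
```

>>> {"name": "step_arm", "arguments": {"commands": [[[0,0,0],0],[[0,0,0],0],[[0,0,0],0],[[0,0,-30],0],[[0,0,-40],0],[[0,0,0],0],[[0,0,0],0]], "gripper": 0.6}}

```text
time_s: 12.7
tcp_pos: [0.5225, -0.0094, 0.1259]
eef_rot: [-180.0, 0.0, -88.2]
contact_force: [0.2, 0.7, 0.4]
gripper_width: 0.0347
```

Run:
```python
from h import *
from plant import r,imaging
s=r.get_state();c=imaging.capture("wrist");cv2.imwrite("pics/w7.png",c["img"][:,:,::-1]);P=cloud(c,posem(s));comps(P,.074,.1,c,20)
c=imaging.capture("top");cv2.imwrite("pics/t7.png",c["img"][:,:,::-1])
rows(432.4,260,130,-83,8)
```

```text
861 [281.9  87.9] mid [ 524.7 -107.2   81.9] mean [ 524.5 -107.2   86. ] ext [20. 20.] [129. 112.  79.]
822 [345.6 128.6] mid [481.6 -83.9  81.3] mean [482.5 -84.1  85.5] ext [20. 20.] [139. 120.  84.]
728 [279.5 165.4] mid [524.4 -57.9  81.2] mean [524.5 -58.8  85.5] ext [20. 20.] [128. 111.  77.]
722 [220.8 198.7] mid [565.7 -32.5  80.9] mean [564.7 -34.1  84.9] ext [20. 20.] [174. 160. 114.]
664 [280.7 229.8] mid [522.2 -10.3  81.2] mean [522.2 -11.9  84.8] ext [20. 20.] [170. 148. 106.]
pos [522.1  -9.5 125.1] rot [ 1.7991e+02 -2.0000e-02 -8.8150e+01] d [-89.7 269.5   4.9] dyaw 5.2 t 12.8 F [ 0.3 -0.  -1.2] w 35.0
[[[-34.0,10.1,-0.6],-0.6],[[-34.1,9.7,-0.6],-0.6],[[-34.3,9.4,-0.6],-0.6],[[-34.4,9.0,-0.6],-0.6],[[-34.5,8.6,-0.6],-0.6],[[-34.6,8.2,-0.6],-0.6],[[-34.6,7.8,-0.6],-0.6],[[-34.7,7.4,-0.6],-0.6]]
```

View pics/w7.png

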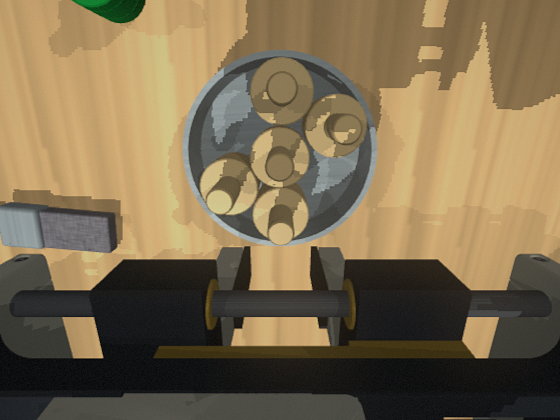

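Run:
```python
from h import *
from plant import r,imaging
s=r.get_state();c=imaging.capture("wrist");P=cloud(c,posem(s))
C=np.array([.524,-.058])
for lo,hi in((.0405,.0455),(.043,.046)):
    d=np.hypot(*(P[...,:2]-C).transpose(2,0,1)); m=(P[...,2]>lo)&(P[...,2]<hi)&(d>.0735)&(d<.082)
    q=P[m][:,:2]; ce=C
    A=np.c_[2*q,np.ones(len(q))];s_=np.linalg.lstsq(A,(q**2).sum(1),rcond=None)[0]
    print(len(q),(s_[:2]*1000).round(1),np.sqrt(s_[2]+s_[0]**2+s_[1]**2)*1000)
rows(432.4,262,130,-28.4,8)
```

```text
3372 [524.  -58.1] 75.66906079410366
3214 [524.2 -58.1] 75.75452101884602
pos [522.2  -9.6 125.1] rot [ 1.799e+02 -2.000e-02 -8.815e+01] d [-89.8 271.6   4.9] dyaw 59.7 t 12.85 F [-0.4 -0.2  0.1] w 35.0
[[[-34.3,10.1,-0.6],-7.5],[[-35.3,5.6,-0.6],-7.5],[[-35.7,0.9,-0.6],-7.5],[[-35.6,-3.7,-0.6],-7.5],[[-34.8,-8.3,-0.6],-7.5],[[-33.4,-12.8,-0.6],-7.5],[[-31.5,-17.0,-0.6],-7.5],[[-29.0,-20.9,-0.6],-7.5]]
```

>>> {"name": "step_arm", "arguments": {"commands": [[[-34,10,-0.5],-7.5],[[-35,5.6,-0.5],-7.5],[[-35.7,1,-0.5],-7.5],[[-35.6,-3.7,-0.5],-7.5],[[-35,-8.3,-0.5],-7.5],[[-33.4,-12.8,-0.5],-7.5],[[-31.5,-17,-0.5],-7.5],[[-29,-21,-0.5],-7.5],[[0,0,0],0],[[0,0,0],0]], "gripper": 0.5}}

```text
time_s: 14.1
tcp_pos: [0.4321, 0.2612, 0.1293]
eef_rot: [179.9, 0.0, -28.2]
contact_force: [0.9, -0.2, -0.4]
gripper_width: 0.0436
```

Run:
```python
from h import *
from plant import r,imaging
s=r.get_state();c=imaging.capture("wrist");cv2.imwrite("pics/w8.png",c["img"][:,:,::-1]);P=cloud(c,posem(s));comps(P,.072,.1,c,20)
rows(432.4,262,130,-28.4,1)
```

```text
604 [278.  227.9] mid [432.5 262.8  78.1] mean [433.9 262.1  81.1] ext [20. 20.] [148. 127.  87.]
pos [432.3 261.  129.5] rot [ 1.7992e+02  2.0000e-02 -2.8210e+01] d [0.1 1.  0.5] dyaw -0.2 t 14.15 F [ 0.1  0.1 -0.3] w 44.0
[[[-0.4,-1.0,-0.5],0.2]]
```

View pics/w8.png

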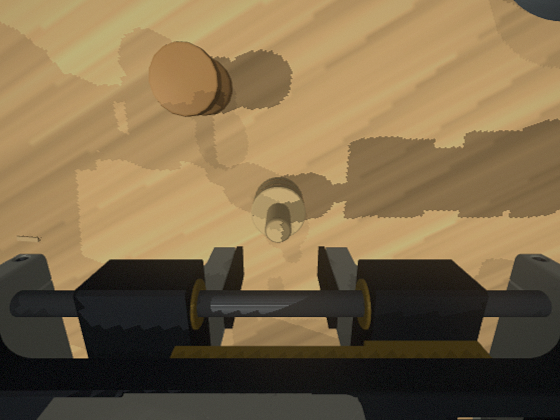

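>>> {"name": "step_arm", "arguments": {"commands": [[[-0.7,-1.6,0],0],[[0,0,26],0],[[0,0,26],0],[[0,0,25],0],[[0,0,0],0]]}}

```text
time_s: 14.78
tcp_pos: [0.432, 0.2618, 0.0516]
eef_rot: [179.8, 0.0, -28.2]
contact_force: [-0.2, -0.2, 1.3]
gripper_width: 0.0437
```

>>> {"name": "step_arm", "arguments": {"commands": [[[0,0,0],0],[[0,0,0],0],[[0,0,0],0],[[0,0,0],0],[[0,0,0],0]], "gripper": 1.0, "grip_force": 15}}

```text
time_s: 15.4
tcp_pos: [0.4329, 0.2637, 0.0537]
eef_rot: [-179.9, -0.0, -28.1]
contact_force: [-1.1, -1.4, 6.5]
gripper_width: 0.0197
```

>>> {"name": "step_arm", "arguments": {"commands": [[[0,0,-10],0],[[0,0,-25],0],[[0,0,-30],0],[[0,0,0],0]]}}

```text
time_s: 15.9
tcp_pos: [0.4337, 0.2647, 0.1207]
eef_rot: [-179.7, -0.1, -28.1]
contact_force: [0.8, -0.0, -2.0]
gripper_width: 0.0194
```

Run:
```python
from h import *
from plant import r,imaging
s=r.get_state();c=imaging.capture("wrist");cv2.imwrite("pics/w9.png",c["img"][:,:,::-1])
c=imaging.capture("side");cv2.imwrite("pics/s9.png",cv2.resize(c["img"][150:400,250:520,::-1],None,fx=2.8,fy=2.8))
g=np.radians(151.6)
rows(524.1+48.8*np.cos(g),-58.1+48.8*np.sin(g),125,-28.4,7)
```

```text
pos [432.4 263.4 118.3] rot [-1.7996e+02  1.0000e-02 -2.8160e+01] d [  48.7 -298.3    6.7] dyaw -0.2 t 16.0 F [-0.5 -1.3 -0.7] w 19.4
[[[26.2,34.3,-1.0],0.0],[[26.3,34.3,-1.0],0.0],[[26.3,34.3,-1.0],0.0],[[26.3,34.2,-1.0],0.0],[[26.3,34.2,-1.0],0.0],[[26.4,34.2,-1.0],0.0],[[26.4,34.2,-1.0],0.0]]
```

View pics/w9.png

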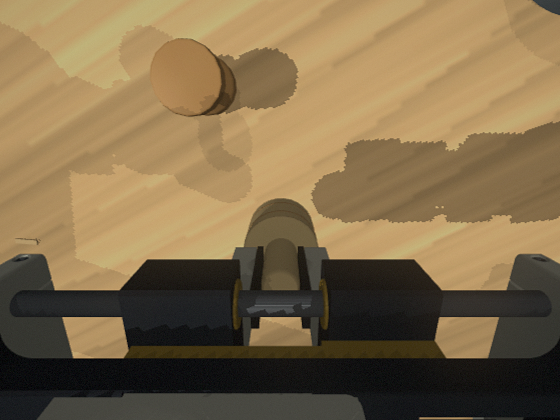

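View pics/s9.png

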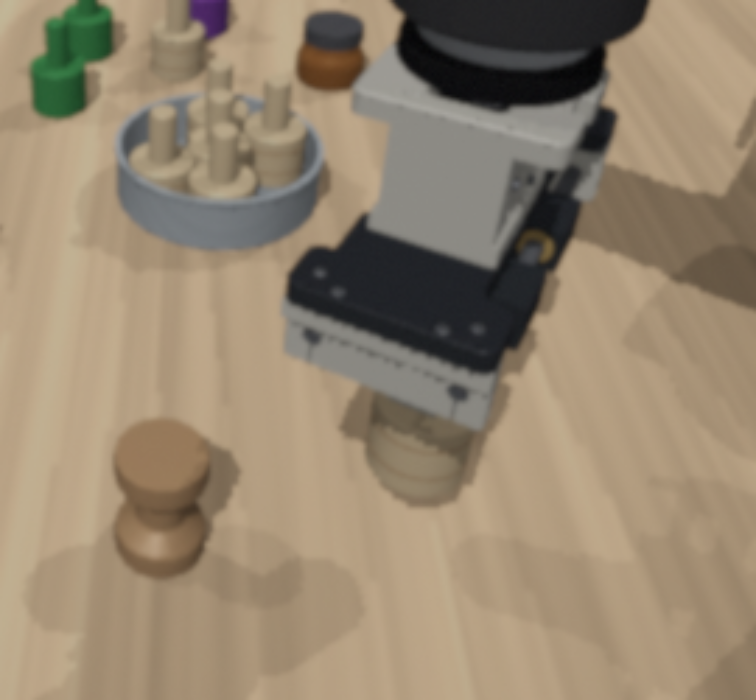

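>>> {"name": "step_arm", "arguments": {"commands": [[[0,0,-20],0],[[26,34,-2],0],[[26,34,-2],0],[[26,34,-2],0],[[26,34,-2],0],[[26,34,-2],0],[[26,34,-1],0],[[26,34,-1],0],[[0,0,0],0],[[0,0,0],0],[[0,0,0],0]]}}

```text
time_s: 17.38
tcp_pos: [0.4806, -0.0316, 0.1497]
eef_rot: [180.0, 0.0, -28.1]
contact_force: [-0.2, -0.3, -0.3]
gripper_width: 0.0199
```

Run:
```python
from h import *
from plant import r,imaging
g=np.radians(151.6)
for z in (150,110): rows(524.1+48.8*np.cos(g),-58.1+48.8*np.sin(g),z,-28.4,1)
s=r.get_state();c=imaging.capture("wrist");cv2.imwrite("pics/w10.png",c["img"][:,:,::-1]);P=cloud(c,posem(s));comps(P,.074,.088,c,20)
```

```text
pos [480.6 -31.6 149.7] rot [ 1.7997e+02  3.0000e-02 -2.8090e+01] d [ 0.6 -3.3  0.3] dyaw -0.3 t 17.38 F [-0.2 -0.3 -0.3] w 19.9
[[[2.0,2.6,-0.3],0.3]]
pos [480.6 -31.6 149.7] rot [ 1.7997e+02  3.0000e-02 -2.8090e+01] d [  0.6  -3.3 -39.7] dyaw -0.3 t 17.38 F [-0.2 -0.3 -0.3] w 19.9
[[[2.0,2.6,39.7],0.3]]
663 [226.8 123. ] mid [566.  -32.6  81. ] mean [565.8 -33.5  85.5] ext [20. 20.] [163. 142. 100.]
670 [342.8 124.6] mid [ 524.7 -107.3   81. ] mean [ 525.4 -106.7   85.5] ext [20. 20.] [181. 157. 109.]
584 [283.5 156.5] mid [524.8 -58.1  81.5] mean [525.3 -58.3  85.6] ext [20. 20.] [181. 157. 109.]
580 [231.1 187.7] mid [522.6 -10.2  81.1] mean [523.2 -11.3  85.1] ext [20. 20.] [158. 137.  95.]
584 [338.  188.8] mid [482.  -83.8  81.1] mean [483.4 -83.7  85.1] ext [20. 19.] [123. 107.  74.]
```

View pics/w10.png

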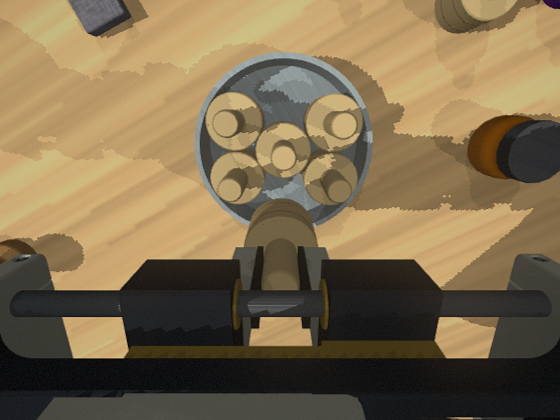

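>>> {"name": "step_arm", "arguments": {"commands": [[[2,3,0],0],[[0,0,15],0],[[0,0,20],0],[[0,0,10],0],[[0,0,0],0],[[0,0,0],0]]}}

```text
time_s: 18.18
tcp_pos: [0.4816, -0.0358, 0.1054]
eef_rot: [-180.0, -0.0, -28.1]
contact_force: [0.3, -0.2, -1.2]
gripper_width: 0.0194
```

Run:
```python
from h import *
from plant import r,imaging
rows(481,-35.2,98,-28.4,1)
c=imaging.capture("wrist");cv2.imwrite("pics/w11.png",c["img"][:,:,::-1])
```

```text
pos [481.6 -35.8 105.4] rot [-1.7999e+02 -3.0000e-02 -2.8130e+01] d [-0.6  0.6 -7.4] dyaw -0.3 t 18.18 F [ 0.3 -0.2 -1.2] w 19.4
[[[-0.8,-0.2,7.4],0.3]]
```

View pics/w11.png

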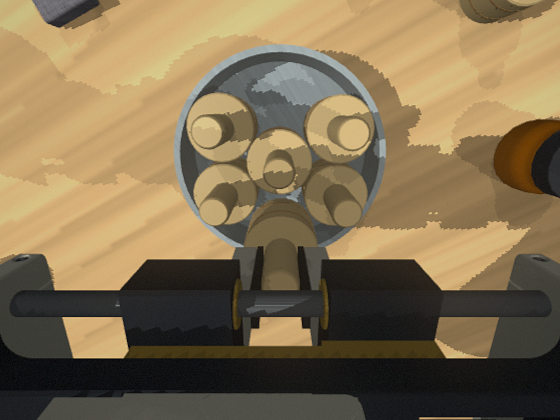

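Correct by -0.8 mm along tool x, then lower in small steps while watching the force.

>>> {"name": "step_arm", "arguments": {"commands": [[[-0.8,0,0],0],[[0,0,4],0],[[0,0,4],0],[[0,0,3],0],[[0,0,0],0]]}}

```text
time_s: 18.85
tcp_pos: [0.4803, -0.0356, 0.0937]
eef_rot: [180.0, 0.0, -28.1]
contact_force: [0.2, -0.0, -0.3]
gripper_width: 0.0198
```

>>> {"name": "step_arm", "arguments": {"commands": [[[0,0,4],0],[[0,0,4],0],[[0,0,4],0],[[0,0,0],0]]}}

```text
time_s: 19.35
tcp_pos: [0.4803, -0.0355, 0.0817]
eef_rot: [180.0, 0.0, -28.1]
contact_force: [0.7, -0.5, -1.1]
gripper_width: 0.0194
```

>>> {"name": "step_arm", "arguments": {"commands": [[[0,0,5],0],[[0,0,5],0],[[0,0,4],0],[[0,0,2],0],[[0,0,0],0],[[0,0,0],0]]}}

```text
time_s: 20.1
tcp_pos: [0.4806, -0.0354, 0.0662]
eef_rot: [-180.0, -0.0, -28.1]
contact_force: [0.3, -0.7, 0.0]
gripper_width: 0.0193
```

Expected floor contact is at TCP z ≈ 57–58.

>>> {"name": "step_arm", "arguments": {"commands": [[[0,0,3],0],[[0,0,3],0],[[0,0,1],0],[[0,0,0],0],[[0,0,0],0]]}}

```text
time_s: 20.72
tcp_pos: [0.4806, -0.0355, 0.0591]
eef_rot: [-180.0, -0.0, -28.1]
contact_force: [0.5, -0.3, 0.3]
gripper_width: 0.0197
```

>>> {"name": "step_arm", "arguments": {"commands": [[[0,0,1],0],[[0,0,0.5],0],[[0,0,0.5],0],[[0,0,0],0]]}}

```text
time_s: 21.22
tcp_pos: [0.4807, -0.0356, 0.0577]
eef_rot: [180.0, -0.0, -28.1]
contact_force: [-1.9, -0.5, 8.2]
gripper_width: 0.0197
```

>>> {"name": "step_arm", "arguments": {"commands": [[[0,0,0],0],[[0,0,0],0],[[0,0,0],0],[[0,0,-30],0],[[0,0,-40],0],[[0,0,-10],0],[[0,0,0],0]], "gripper": 0.6}}

```text
time_s: 22.1
tcp_pos: [0.4808, -0.0353, 0.1374]
eef_rot: [-179.9, -0.0, -28.1]
contact_force: [-0.8, 0.5, -0.3]
gripper_width: 0.035
```

Run:
```python
from h import *
from plant import r,imaging
s=r.get_state();c=imaging.capture("wrist");cv2.imwrite("pics/w12.png",c["img"][:,:,::-1]);P=cloud(c,posem(s));comps(P,.073,.095,c,20)
rows(559.2,-254.2,132,-28.7,6)
```

```text
748 [219.4 126.5] mid [566.  -32.7  80.7] mean [565.9 -33.6  85.4] ext [20. 20.] [164. 142. 100.]
738 [341.5 128.2] mid [ 524.9 -107.3   81. ] mean [ 525.5 -106.7   85.5] ext [20. 20.] [183. 158. 110.]
654 [279.4 161.4] mid [524.8 -58.   80.6] mean [525.5 -58.4  85.6] ext [20. 20.] [171. 148. 103.]
656 [224.6 194. ] mid [522.5 -10.   80.6] mean [523.3 -11.5  84.9] ext [20. 20.] [158. 136.  95.]
653 [336.6 195.2] mid [482.1 -83.8  80.8] mean [483.6 -83.7  84.9] ext [20. 20.] [124. 107.  74.]
615 [281.4 225.1] mid [480.4 -35.8  80.6] mean [481.9 -36.8  84.6] ext [20. 20.] [159. 137.  95.]
pos [480.1 -35.5 136.5] rot [-1.800e+02  2.000e-02 -2.816e+01] d [  79.1 -218.7   -4.5] dyaw -0.5 t 22.15 F [-0.1 -1.4  0.3] w 35.1
[[[28.8,25.9,0.8],0.1],[[28.9,25.9,0.8],0.1],[[28.9,25.8,0.8],0.1],[[28.9,25.8,0.8],0.1],[[29.0,25.7,0.8],0.1],[[29.0,25.7,0.8],0.1]]
```

View pics/w12.png

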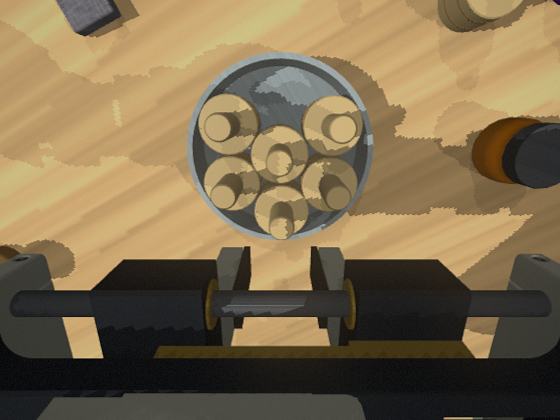

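The sixth foot is standing in the tin at wrist pixel (282,215), upright and between its neighbours. Next is the remaining beech foot, between the purple and green pieces.

>>> {"name": "step_arm", "arguments": {"commands": [[[29,26,0.5],0],[[29,26,0.5],0],[[29,26,0.5],0],[[29,26,0.5],0],[[29,26,0.5],0],[[29,26,0.5],0.5],[[0,0,0],0],[[0,0,0],0],[[0,0,0],0]], "gripper": 0.5}}

```text
time_s: 23.28
tcp_pos: [0.5599, -0.2543, 0.1335]
eef_rot: [180.0, 0.1, -28.6]
contact_force: [0.5, 0.1, -0.2]
gripper_width: 0.0436
```

Run:
```python
from h import *
from plant import r,imaging
s=r.get_state();c=imaging.capture("wrist");cv2.imwrite("pics/w13.png",c["img"][:,:,::-1]);P=cloud(c,posem(s));comps(P,.072,.1,c,20)
rows(559.2,-254.2,132,-28.7,1)
```

```text
731 [261.9 102.2] mid [ 644.5 -286.4   78.6] mean [ 644.6 -286.6   82. ] ext [20. 19.] [ 46. 125.  52.]
770 [126.1 154.4] mid [ 660.6 -183.4   78.4] mean [ 660.3 -185.3   80.9] ext [20. 20.] [ 50. 115.  55.]
663 [398.  199.2] mid [ 536.2 -342.1   77.9] mean [ 537.7 -341.3   81. ] ext [20. 20.] [73. 43. 84.]
580 [282.3 224.1] mid [ 560.1 -256.2   78.2] mean [ 561.5 -256.9   81.2] ext [21. 20.] [169. 145. 100.]
69 [ 67.5 327.7] mid [563.9 -39.9  75.2] mean [563.8 -41.5  74.4] ext [14.  8.] [87. 75. 52.]
pos [ 560.1 -254.3  133.9] rot [ 1.800e+02  3.000e-02 -2.859e+01] d [-0.9  0.1 -1.9] dyaw -0.1 t 23.32 F [-0.2  1.4  0.1] w 44.2
[[[-0.9,0.3,1.9],0.1]]
```

View pics/w13.png

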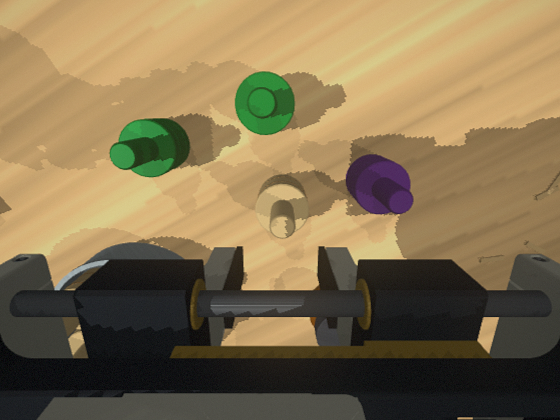

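>>> {"name": "step_arm", "arguments": {"commands": [[[1,1.6,0],0],[[0,0,27],0],[[0,0,27],0],[[0,0,27],0],[[0,0,0],0]]}}

```text
time_s: 23.95
tcp_pos: [0.559, -0.2564, 0.0514]
eef_rot: [179.9, 0.2, -28.6]
contact_force: [0.0, -0.4, 0.9]
gripper_width: 0.044
```

>>> {"name": "step_arm", "arguments": {"commands": [[[0,0,0],0],[[0,0,0],0],[[0,0,0],0],[[0,0,0],0],[[0,0,0],0]], "gripper": 1.0, "grip_force": 15}}

```text
time_s: 24.58
tcp_pos: [0.5611, -0.2571, 0.054]
eef_rot: [-180.0, -0.1, -28.6]
contact_force: [-0.6, 1.5, 6.6]
gripper_width: 0.0194
```

>>> {"name": "step_arm", "arguments": {"commands": [[[0,0,-10],0],[[0,0,-30],0],[[0,0,-35],0],[[0,0,-25],0],[[0,0,0],0],[[0,0,0],0]]}}

```text
time_s: 25.32
tcp_pos: [0.5599, -0.2568, 0.1526]
eef_rot: [-180.0, 0.0, -28.7]
contact_force: [-0.1, 1.2, -1.6]
gripper_width: 0.0198
```

Run:
```python
from h import *
from plant import r,imaging
from scipy.optimize import minimize
A=np.array([[566,-32.6],[524.8,-107.3],[524.6,-58]]);C=np.array([524.1,-58.1])
f=lambda p:-min([np.hypot(*(p-a))-48 for a in A]+[49.5-np.hypot(*(p-C))])
b=minimize(f,[567,-81],method="Nelder-Mead");print(b.x,-b.fun,[np.hypot(*(b.x-a))-48 for a in A],49.5-np.hypot(*(b.x-C)))
rows(*b.x,152,-28.7,6)
c=imaging.capture("wrist");cv2.imwrite("pics/w14.png",c["img"][:,:,::-1])
```

```text
[566.53645691 -82.48024679] 0.558715705774496 [np.float64(1.8831314769894476), np.float64(0.5587477645150756), np.float64(0.5587160128843252)] 0.558715705774496
pos [ 559.9 -256.8  152.6] rot [-1.7999e+02  5.0000e-02 -2.8660e+01] d [  6.6 174.3  -0.6] dyaw -0.0 t 25.32 F [-0.1  1.2 -1.6] w 19.8
[[[-13.0,-26.0,0.1],0.0],[[-13.0,-26.0,0.1],0.0],[[-13.0,-26.0,0.1],0.0],[[-13.0,-26.0,0.1],0.0],[[-13.0,-26.0,0.1],0.0],[[-13.0,-26.0,0.1],0.0]]
```

View pics/w14.png

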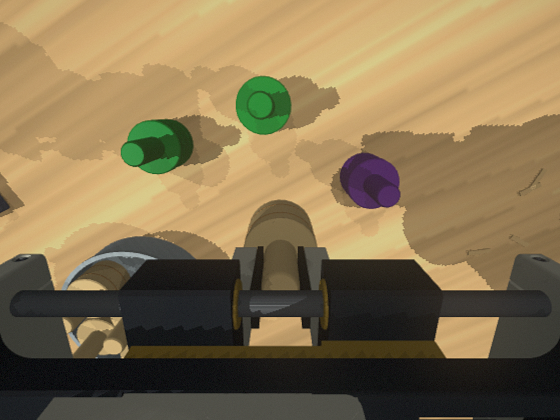

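>>> {"name": "step_arm", "arguments": {"commands": [[[-13,-26,0],0],[[-13,-26,0],0],[[-13,-26,0],0],[[-13,-26,0],0],[[-13,-26,0],0],[[-12.5,-27,0],0],[[0,0,0],0],[[0,0,0],0],[[0,0,0],0]]}}

```text
time_s: 26.5
tcp_pos: [0.5674, -0.0828, 0.1526]
eef_rot: [180.0, 0.0, -28.7]
contact_force: [-0.0, 0.2, -0.4]
gripper_width: 0.0194
```

>>> {"name": "step_arm", "arguments": {"commands": [[[0,0,15],0],[[0,0,20],0],[[0,0,12],0],[[0,0,0],0],[[0,0,0],0],[[0,0,0],0]]}}

```text
time_s: 27.25
tcp_pos: [0.5682, -0.082, 0.1067]
eef_rot: [-180.0, -0.1, -28.6]
contact_force: [-0.6, -0.2, -1.0]
gripper_width: 0.0195
```

Run:
```python
from h import *
from plant import r,imaging
rows(567.2,-81.9,105,-28.7,1)
c=imaging.capture("side");cv2.imwrite("pics/s15.png",cv2.resize(c["img"][120:270,230:430,::-1],None,fx=3.8,fy=3.8))
rows(567.2,-81.9,105,-28.7,1)
```

```text
pos [568.2 -82.  106.7] rot [-1.7996e+02 -6.0000e-02 -2.8640e+01] d [-1.   0.1 -1.7] dyaw -0.1 t 27.25 F [-0.6 -0.2 -1. ] w 19.5
[[[-0.9,0.4,1.7],0.1]]
pos [568.1 -82.  106.7] rot [-1.7996e+02 -5.0000e-02 -2.8630e+01] d [-0.9  0.1 -1.7] dyaw -0.1 t 27.3 F [ 0.4 -0.5 -1.2] w 19.3
[[[-0.9,0.3,1.7],0.1]]
```

View pics/s15.png

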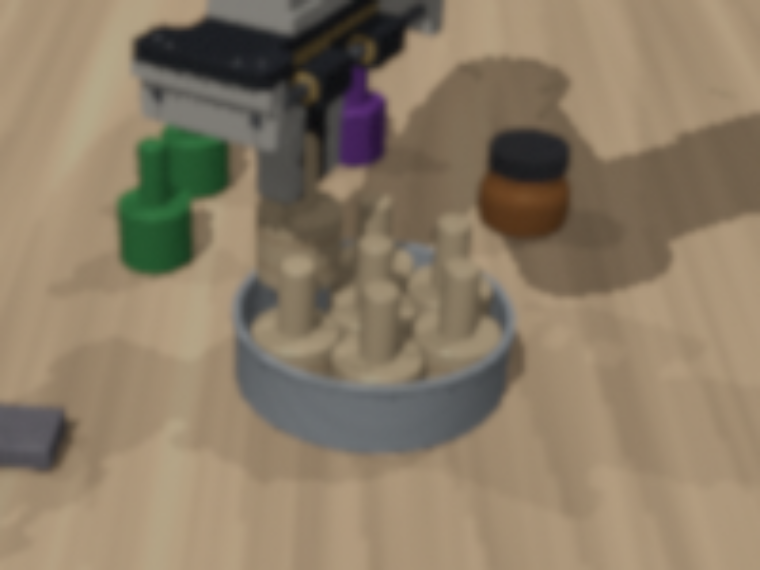

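>>> {"name": "step_arm", "arguments": {"commands": [[[-0.8,0.3,2],0],[[0,0,3],0],[[0,0,3],0],[[0,0,3],0],[[0,0,2],0],[[0,0,0],0]]}}

```text
time_s: 28.05
tcp_pos: [0.5668, -0.0819, 0.0928]
eef_rot: [180.0, 0.0, -28.6]
contact_force: [0.8, 0.8, -1.3]
gripper_width: 0.02
```

Past the chamfers with no contact force, so I keep lowering.

>>> {"name": "step_arm", "arguments": {"commands": [[[0,0,5],0],[[0,0,5],0],[[0,0,5],0],[[0,0,5],0],[[0,0,0],0]]}}

```text
time_s: 28.68
tcp_pos: [0.5665, -0.082, 0.0725]
eef_rot: [180.0, 0.0, -28.6]
contact_force: [0.2, -0.0, 0.2]
gripper_width: 0.0195
```

>>> {"name": "step_arm", "arguments": {"commands": [[[0,0,5],0],[[0,0,5],0],[[0,0,3],0],[[0,0,0],0],[[0,0,0],0]]}}

```text
time_s: 29.3
tcp_pos: [0.5669, -0.0819, 0.0601]
eef_rot: [-180.0, -0.0, -28.6]
contact_force: [0.6, 1.2, 0.5]
gripper_width: 0.0196
```

>>> {"name": "step_arm", "arguments": {"commands": [[[0,0,1],0],[[0,0,1],0],[[0,0,0.5],0],[[0,0,0],0]]}}

```text
time_s: 29.8
tcp_pos: [0.5671, -0.0819, 0.058]
eef_rot: [-180.0, -0.0, -28.6]
contact_force: [-1.0, 0.2, 4.8]
gripper_width: 0.0195
```

Floor contact. Release, rise and back away to clear the top view.

>>> {"name": "step_arm", "arguments": {"commands": [[[0,0,0],0],[[0,0,0],0],[[0,0,0],0],[[0,0,-30],0],[[0,0,-40],0],[[0,0,-30],0],[[0,0,0],0],[[0,0,0],0]], "gripper": 0.6}}

```text
time_s: 30.8
tcp_pos: [0.5664, -0.0819, 0.157]
eef_rot: [180.0, 0.0, -28.7]
contact_force: [-0.2, -0.1, -0.7]
gripper_width: 0.0351
```

>>> {"name": "step_arm", "arguments": {"commands": [[[30,30,-20],0],[[30,40,-10],0],[[20,40,0],0],[[10,40,0],0],[[0,40,0],0],[[0,40,0],0],[[0,0,0],0],[[0,0,0],0]]}}

```text
time_s: 31.8
tcp_pos: [0.5352, -0.3268, 0.1864]
eef_rot: [180.0, 0.1, -28.7]
contact_force: [-0.5, -0.8, 0.6]
gripper_width: 0.0352
```

Run:
```python
from h import *
from plant import r,imaging
s=r.get_state();print(s["tcp_pos"],s["time_s"])
c=imaging.capture("top");P=cloud(c);comps(P,.074,.1,c);print();comps(P,.036,.074,c)
a=c["img"][:,:,::-1]
cv2.imwrite("pics/t20.png",a);cv2.imwrite("pics/t20c.png",cv2.resize(a[190:290,250:350],None,fx=5.5,fy=5.5,interpolation=2))
c=imaging.capture("side");cv2.imwrite("pics/s20.png",cv2.resize(c["img"][120:270,230:430,::-1],None,fx=3.8,fy=3.8))
d=cv2.absdiff(a,cv2.imread("pics/top0.png"));cv2.imwrite("pics/d.png",d)
```

```text
[ 0.53515124 -0.3268219   0.18639494] 31.8
82 [290.5 215. ] mid [565.5 -30.7  82.1] mean [565.1 -30.7  84.5] ext [20. 18.] [174. 155. 118.]
84 [314.6 214.7] mid [565.2 -78.9  81.6] mean [564.7 -79.   84.4] ext [19. 18.] [170. 151. 115.]
82 [328.3 234.6] mid [ 524.5 -105.5   83. ] mean [ 524.2 -105.    85. ] ext [18. 18.] [171. 151. 115.]
80 [303.6 235.4] mid [523.5 -55.7  85.3] mean [523.7 -55.9  84.9] ext [18. 18.] [174. 155. 118.]
80 [279.6 236.8] mid [522.7  -7.8  85.2] mean [522.   -8.   84.6] ext [18. 18.] [180. 161. 122.]
83 [317.3 256.5] mid [481.4 -82.3  83.1] mean [481.3 -81.8  84.7] ext [18. 18.] [175. 156. 119.]
81 [293.3 257.7] mid [480.5 -34.7  81.5] mean [480.1 -34.2  84.6] ext [18. 18.] [180. 161. 122.]

2877 [303.  236.8] mid [524.2 -56.7  54.8] mean [522.8 -56.2  44.9] ext [153. 156.] [158. 143. 115.]
467 [143.2 224.1] mid [555.2 271.4  62.7] mean [554.9 269.9  66.6] ext [45. 49.] [158. 125.  89.]
```

View pics/t20.png

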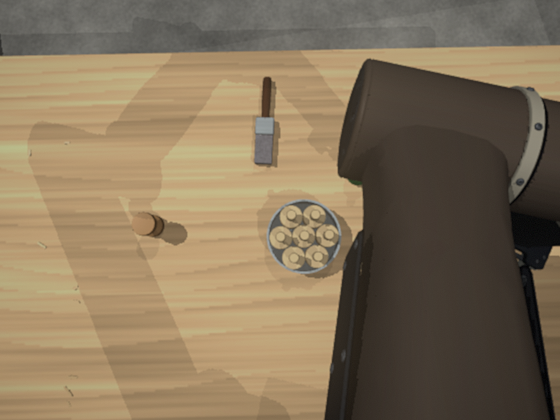

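View pics/t20c.png

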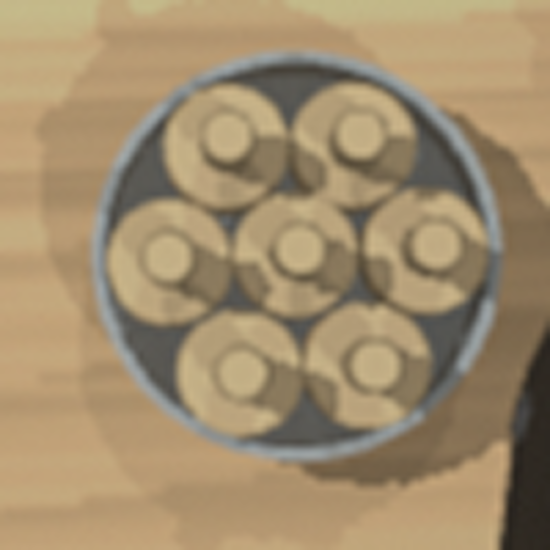

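View pics/s20.png

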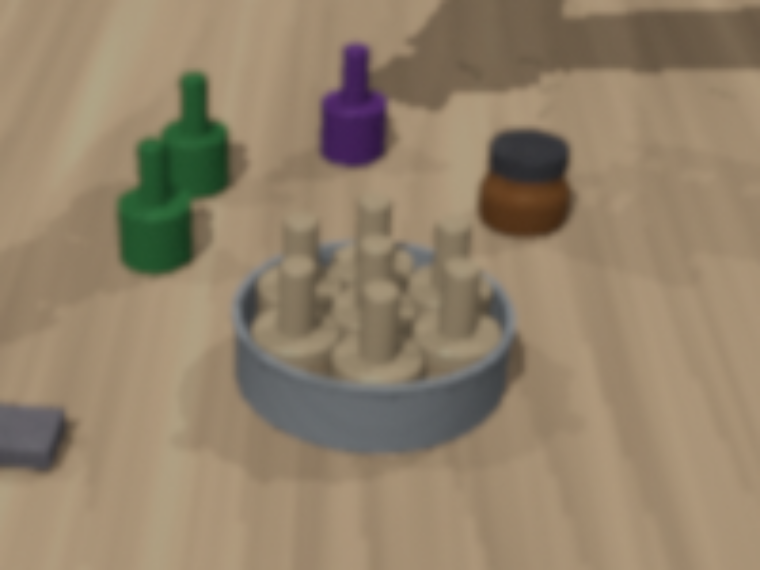

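All seven feet stand in the tin, one in the middle and six round it, with every tenon top at the same height (~85 mm). The tin reads (524.2,-56.7), against (524.3,-56.7) at the start. Bobbin, brush and jar have not moved, and the gripper is clear, so I'm handing in.

```bash
python3 -c "
from plant import close_job
print(close_job())"
```

```text
the job is handed in; nothing more can be done
None
```

All seven feet now stand upright on the tin floor, tenons up, one in the middle and six round it. I handed the job in at about 32 s, inside the 69 s limit.

**What I did:** I gripped three of the ring feet by their tenons and slid them round the wall without lifting any out. That left two gaps of about 120°. I then lowered the two beech feet from the bench into those gaps until they touched the floor, at about 8 N and 5 N, before letting go.

**Last checks:**
- **Feet:** the final top view shows all seven tenon tops at the same height (about 85 mm). Ring neighbours measure about 48–49 mm centre to centre.
- **Tin and bobbin:** both measure within about 0.2 mm of where they started.
- **Brush and jar:** both look unmoved. The arm hid the jar in the last top view, so I checked it only by eye in the side view.

**One disagreement:** the top camera read y about 1.5–2 mm differently from the wrist camera. The grasps agreed with the wrist camera to about 0.3 mm, so I used that one.

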